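# Push the block home in the corner stop

## Task

Push the plain rectangular steel block along the bench with the fingertips until it sits fully home in the inner corner of the L-shaped stop, with one long side flat against the long bar and one short end against the short bar. Only slide it: do not pick it up or tip it. Leave the tin, the V-block and the flanged bush where they stand.

Things in the scene. Friction and masses are not known exactly. Their poses are not given: they have to be found in the camera images.
- steel_block: The workpiece: a plain dark steel block, 75 mm long (its own x), 60 mm wide (y), 24 mm high, about 0.5 to 1 kg, loose. Origin at the centre of its underside. It starts in the open quarter between the arms of the L, 5 to 13 cm short of home in each direction, turned up to 0.4 rad from lying with its length along the long bar.
- corner_stop: L-shaped stop: two bare steel bars, 20 mm wide, 18 mm high (screw heads 4 mm more), fixed to the bench. Origin: the inner corner at bench height. Long bar: inner face is the plane x = 0 of this frame, y = +20 to -200 mm, bar on the +x side (away from the robot). Short bar: inner face is the plane y = 0, x = 0 to -70 mm (towards the robot), bar on the +y side.
- block_home (a point): The point on the bench under the centre of the block when it is fully home: 30 mm from the long bar's inner face and 37.5 mm from the short bar's. Axes as those of the stop; the block at home has its own x along this y, either way round.
- flux_tin: A bystander: round tin with a lid, 61 mm across, 50 mm high, loose. Origin at the centre of its underside.
- small_vblock: A bystander: steel V-block, 42 x 51 mm, 34 mm high, loose. Origin at the centre of its underside.
- flanged_bush: A bystander: upright steel bush with a flange at its foot, 38 mm across, 34 mm high, loose. Origin at the centre of its underside.
Things that resemble listed ones, but are neither listed nor needed, are in the scene too. Leave any green look-alike of the steel_block alone.

How it is judged:
By the outcome, as a careful person would: the job done as asked, in the order asked, and still so for the second after the job is handed in, with the robot touching nothing.
It also fails if it takes over 54 s, if anything falls off the work surface, if the arm or the gripper's body presses on something with over 40 N, if the wrist force passes 120 N, or if a joint passes its speed limit or range.

## Robot

A 7-joint arm with a two-finger parallel gripper is mounted at the origin on a cart in front of the work surface, level with it; the furniture and walls round the work are solid. World frame = base frame: x ahead of the robot, y to its left, z up, the work surface at z = 0. Lengths are in m, angles in rad, forces in N, time in s.
With the tool pointing down it reaches from about 0.4 to 0.875 m from the base axis. Payload 19.3 kg.
Tool frame: the origin (TCP) lies midway between the tips of the shut fingers; the grasp point (between the pads) lies bot.tcp_to_grasp behind it (bot.tcp_to_grasp is the distance from the TCP to the grasp point, in m); z points along the fingers, y is the line along which they close (so a half turn about z gives the same grasp; the last joint's range is limited). The gripper opens to 85 mm and grips with 20 to 120 N. Pads are 22 mm wide; open, the fingers measure 114 mm over their backs; the gripper's body (76 mm by 85 mm) begins 54 mm behind the grasp point. The pads swing forward as they close: fully open they stand 13 mm farther back than shut.
Start: joints at [-1.217, 0.521, -0.036, 1.599, 0.021, 1.021, -0.113], TCP at [0.257, 0.57, 0.206] pointing down, gripper open.
Joint ranges: [-2.91, 2.91], [-0.3, 2.13], [-1.5, 1.42], [0.17, 2.43], [-1.26, 4.41], [0.16, 1.93], [-2.52, 2.52]. Speed limits (rad/s): [1.89, 1.89, 2.39, 2.39, 3.01, 3.01, 3.01].

## Interface

Orientations are given as [roll, pitch, yaw] about the fixed x, y, z axes, in that order (R = Rz(yaw) Ry(pitch) Rx(roll)).
In Python, from workcell import observe, imaging, bot gives the robot as it stands.
- The arm moves only by the tool send_rows, never from a script. Its argument "plan" is text: rows parted by semicolons, each of 7 numbers parted by spaces: the shift along the tool's x, y, z in m, then the turn, a rotation vector about the tool's x, y, z in degrees, then the finger opening in m, from 0 to 0.0854. In form: dx dy dz rx ry rz claw; .... A call has 1 to 10 rows; each row is the pose to reach, as a shift and turn from the pose commanded when the call began, along the tool's axes at that moment; what a row does not reach only later rows make up. A row lasts 1/12 s, in which the tool goes at most 41.7 mm and 7.16 degrees, less where a joint would pass 70% of its speed; a pose out of reach is approached as far as the arm can. A call with a gripper value outside its range is refused whole. The fingers move at their own pace and stop on an object; "grip_force" is the grip in N (left out, the last holds). Time passes only in rows, so rows that repeat a pose let the fingers close. It gives the time, the measured TCP pose, the force, the opening and the grip force at its end, in the units of the state.
- observe(): the state, without advancing time (a new reading comes with each control period).
- imaging.grab_frame(name): name is "side" or "top" or "wrist"; returns a dict with "color" (400x640x3 uint8, red, green, blue), "fx", "fy", "cx", "cy" (pixels), "eye" and "orientation" of the camera in the world; the wrist camera has in their place "tool_from_camera" (4x4, takes a point from camera to tool coordinates, whose origin is the TCP and whose axes are the flange's). Camera axes: x right, y down, z forward; pixel columns grow to the right and rows downward; lengths in m; the calibration is good to about 2 mm. A picture is of the moment at which its call begins: read the wrist's pose just before it. There is no depth.
- bot.job_done(): hands the job in; it is judged then, once.
The state is a dict: "clock": time; "qpos": joint angles; "qd": joint speeds; "joint_efforts": joint torques, N m; "position": TCP position; "tool_rot": TCP orientation; "force": force on the tool from outside, world axes, zero at the start; "moment": the same for the moment, N m; "grip_width": finger opening in m; "finger_force": force on a finger pad.
Only numpy, scipy, OpenCV 4.12 (cv2) and the standard library are available. Lean on these libraries where they do the work, as an engineer would, in place of code of your own. Each camera call takes 0.05 s, during which the arm holds its last target. There are 200 camera calls.

## Working session

There is one attempt and no reset: what is moved stays moved. The work goes in short steps, Python scripts to look and compute and a tool call to move; the robot and the scene stay as the last step left them, time stands still between calls to the robot, and variables do not carry over. Pictures are saved under pics/ and viewed, at most 10 in all, crops included, and the job is handed in when it is done.

Besides the shell and the picture viewer there is one more tool, called after ">>>" as a command line: name --argument value ..., lists and objects as JSON in quotes. send_rows: Moves the arm, as the interface text tells. Its arguments: {"type":"object","properties":{"plan":{"type":"string"},"grip_force":{"type":"number"}},"required":["plan"]}

```bash
mkdir -p pics
cat > h.py <<'E'
import numpy as np,cv2
from scipy.spatial.transform import Rotation as R
from workcell import observe,imaging,bot
def grab(n):
    s=observe();f=imaging.grab_frame(n);f['s']=s
    return f
def save(f,p,crop=None,sc=1):
    im=f['color'][:,:,::-1]
    if crop: a,b,c,d=crop; im=im[b:d,a:c]
    cv2.imwrite(p,cv2.resize(im,None,fx=sc,fy=sc,interpolation=cv2.INTER_CUBIC))
def rot(o):
    o=np.array(o,float)
    if o.shape==(3,3): return o
    return R.from_euler('xyz',o).as_matrix() if o.size==3 else R.from_quat(o).as_matrix()
def ray(f,uv,z):
    uv=np.atleast_2d(np.array(uv,float))
    d=np.c_[(uv[:,0]-f['cx'])/f['fx'],(uv[:,1]-f['cy'])/f['fy'],np.ones(len(uv))]
    if 'eye' in f: Rm=rot(f['orientation']);e=np.array(f['eye'])
    else:
        T=np.array(f['tool_from_camera']);Rt=rot(f['s']['tool_rot'])
        Rm=Rt@T[:3,:3];e=np.array(f['s']['position'])+Rt@T[:3,3]
    w=d@Rm.T; return e+w*((z-e[2])/w[:,2])[:,None]
E
python3 - <<'E'
from h import *
s=observe();print(s)
for n in['top','side']:
    f=grab(n);save(f,f'pics/{n}0.png');print({k:v for k,v in f.items() if k not in('color','s')})
print(bot.tcp_to_grasp)
E
```

```text
{'clock': 0.0, 'qpos': array([-1.21720977,  0.52199715, -0.03628888,  1.60000654,  0.02117755,
        1.02109081, -0.11279177]), 'qd': array([ 0.00023241,  0.00011686, -0.00167552,  0.0013247 ,  0.00021244,
        0.00184492, -0.00140729]), 'joint_efforts': array([ 1.40121825e-03, -9.27081800e+01,  1.98090255e+00, -3.69938314e+01,
        1.79053185e-02,  7.88242993e-03, -8.89507135e-06]), 'position': array([0.25691022, 0.56935762, 0.20563721]), 'tool_rot': array([-3.14047784e+00,  7.97846573e-05,  2.71775923e+00]), 'force': array([-0.32953665,  0.43122251, -0.13981439]), 'moment': array([ 0.02530098,  0.02695188, -0.01866551]), 'finger_force': 0.0, 'grip_width': 0.08523675408978469}
{'fx': 445.75437561683714, 'fy': 445.75437561683714, 'cx': 319.1895521887265, 'cy': 199.37139840287662, 'eye': array([ 0.32975504, -0.05148298,  1.11059552]), 'orientation': array([-2.96569238,  0.01596585, -1.58690045])}
{'fx': 377.2542016402725, 'fy': 377.2542016402725, 'cx': 319.3322802787047, 'cy': 198.58199362351615, 'eye': array([ 0.10324663, -0.72075482,  0.3486868 ]), 'orientation': array([-1.9095139 ,  0.01184708, -0.56267916])}
0.0187
```

View pics/top0.png

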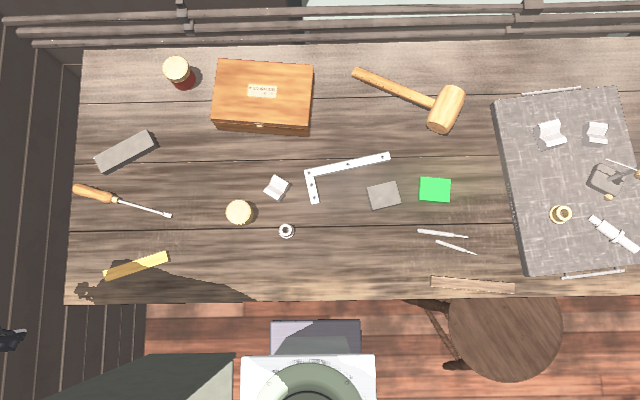

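View pics/side0.png

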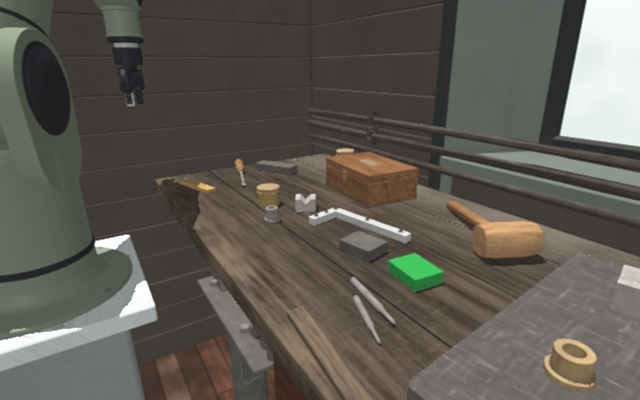

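Candidates for the block in the top view are the grey block at (383,195), the green look-alike at (435,190) and the long grey stone at (125,150). I choose (383,195): it is plain dark steel and lies in the open quarter of the L, whose inner corner is at about (316,173). Next come a close crop and the measurement.

Run:
```python
from h import *
f=grab('top');save(f,'pics/crop1.png',(260,130,460,250),4)
im=f['color'].astype(int)
hsv=cv2.cvtColor(f['color'],cv2.COLOR_RGB2HSV)
print(im[195,383],im[160,370],im[180,375],im[215,383],hsv[195,383],hsv[215,383], hsv[160,370])
w=np.zeros(im.shape[:2],np.uint8)
m=((hsv[:,:,1]<40)).astype(np.uint8)*255
roi=w.copy();roi[140:215,300:412]=255
m=cv2.morphologyEx(m&roi,cv2.MORPH_OPEN,np.ones((3,3)))
cs,_=cv2.findContours(m,cv2.RETR_EXTERNAL,cv2.CHAIN_APPROX_NONE)
for c in cs:
    if cv2.contourArea(c)<150: continue
    c=c[:,0]; v=im[c[:,1],c[:,0]].mean(); 
    z=.018 if v>180 or np.ptp(c[:,0])>50 else .024
    P=ray(f,c,z)[:,:2].astype(np.float32)
    print(len(c),c.min(0),c.max(0),v,z,cv2.minAreaRect(P), cv2.minAreaRect(c))
    print(cv2.approxPolyDP(c.reshape(-1,1,2),2.5,True)[:,0].tolist())
    print(ray(f,cv2.approxPolyDP(c.reshape(-1,1,2),2.5,True)[:,0],z)[:,:2].round(4).tolist())
for n,uv,z in[('tin',(238,212),.05),('vb',(276,187),.034),('bush',(286,230),.034),('green',(435,190),.024)]: print(n,ray(f,uv,z)[0,:2].round(3))
```

```text
[205 196 185] [255 255 255] [155 139 125] [133 119 104] [ 17  25 205] [ 16  56 133] [  0   0 255]
102 [366 181] [400 210] 143.92156862745097 0.024 ((0.5310778021812439, -0.19564607739448547), (0.062494657933712006, 0.07809704542160034), 13.085531234741211) ((383.02947998046875, 195.11767578125), (24.98116683959961, 31.529630661010742), 75.96376037597656)
[[395, 181], [366, 187], [372, 210], [400, 203]]
[[0.566, -0.2266], [0.5522, -0.154], [0.4941, -0.1668], [0.5103, -0.2363]]
235 [304 152] [390 204] 190.56737588652481 0.018 ((0.5780074596405029, -0.11563589423894882), (0.09486392140388489, 0.22226321697235107), 11.738471984863281) ((349.817626953125, 177.92941284179688), (37.09510803222656, 87.96530151367188), 77.47119140625)
[[389, 153], [305, 169], [311, 204], [319, 203], [315, 176], [387, 161]]
[[0.64, -0.2157], [0.6027, -0.0026], [0.5129, -0.0166], [0.5151, -0.0365], [0.5841, -0.0276], [0.6193, -0.2098]]
tin [0.491 0.159]
vb [0.554 0.069]
bush [0.447 0.044]
green [ 0.541 -0.324]
```

View pics/crop1.png

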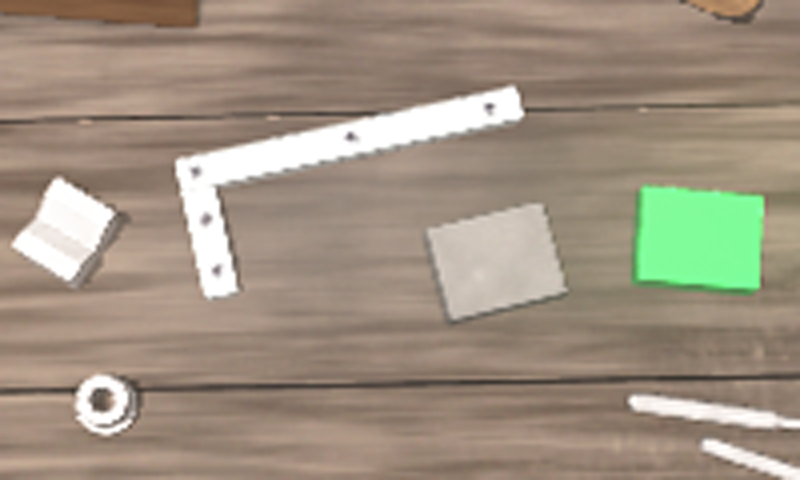

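The crop shows a plain dark grey block at full-image (383,195), aligned to within a few degrees of the white L, so that is the workpiece. I'll move above the approach side and look with the wrist camera.

>>> send_rows --plan "-0.335 -0.255 0 0 0 72 0.03;-0.335 -0.255 0 0 0 72 0.03;-0.335 -0.255 0 0 0 72 0.03;-0.335 -0.255 0 0 0 72 0.03;-0.335 -0.255 0 0 0 72 0.03;-0.335 -0.255 0 0 0 72 0.03;-0.335 -0.255 0 0 0 72 0.03;-0.335 -0.255 0 0 0 72 0.03;-0.335 -0.255 0 0 0 72 0.03;-0.335 -0.255 0 0 0 72 0.03"

```text
clock: 0.98
position: [0.4559, 0.2014, 0.2064]
tool_rot: [3.141, -0.0, 1.462]
force: [1.8, 0.9, -0.3]
grip_width: 0.0301
finger_force: 0.0
```

>>> send_rows --plan "-0.405 0.0245 0 0 0 71.5 0.03;-0.405 0.0245 0 0 0 71.5 0.03;-0.405 0.0245 0 0 0 71.5 0.03;-0.405 0.0245 0 0 0 71.5 0.03;-0.405 0.0245 0 0 0 71.5 0.03;-0.405 0.0245 0 0 0 71.5 0.03;-0.405 0.0245 0 0 0 71.5 0.03;-0.405 0.0245 0 0 0 71.5 0.03;-0.405 0.0245 0 0 0 71.5 0.03;-0.405 0.0245 0 0 0 71.5 0.03"

```text
clock: 1.82
position: [0.4374, -0.2053, 0.2065]
tool_rot: [3.141, -0.0, 0.212]
force: [0.1, 0.6, 0.7]
grip_width: 0.0302
finger_force: 0.0
```

Run:
```python
from h import *
f=grab('wrist');save(f,'pics/w1.png');print(f['s']['position'],f['s']['tool_rot'],f['fx'],np.array(f['tool_from_camera']).round(3))
# project expected points
T=np.array(f['tool_from_camera']);Rt=rot(f['s']['tool_rot'])
Rm=Rt@T[:3,:3];e=f['s']['position']+Rt@T[:3,3]
for p in[(.531,-.196,.024),(.584,-.0276,.018),(.62,-.21,.018)]:
    q=Rm.T@(np.array(p)-e);print(f['fx']*q[0]/q[2]+f['cx'],f['fy']*q[1]/q[2]+f['cy'])
```

```text
[ 0.43739015 -0.20528112  0.20648704] [ 3.14084783e+00 -4.97633488e-04  2.12116575e-01] 322.9123699129959 [[ 0.    -0.945 -0.328  0.085]
 [ 1.     0.    -0.     0.001]
 [ 0.    -0.328  0.945 -0.168]
 [ 0.     0.     0.     1.   ]]
330.1006099496325 78.53013638431636
168.48406723081828 -19.925073698746218
364.9720916576225 -15.87911867811249
```

View pics/w1.png

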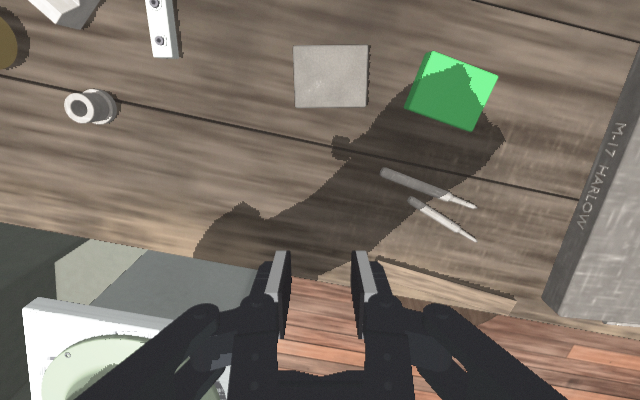

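The wrist view shows the block at (331,76), nearly square to the tool, with the foot of the short bar at (163,28) and the green look-alike clear at (450,90).

```bash
cat >> h.py <<'E'
def blobs(f,roi,smax=40,vmin=0):
    hsv=cv2.cvtColor(f['color'],cv2.COLOR_RGB2HSV)
    m=((hsv[:,:,1]<smax)&(hsv[:,:,2]>vmin)).astype(np.uint8)*255
    k=np.zeros_like(m);a,b,c,d=roi;k[b:d,a:c]=255
    m=cv2.morphologyEx(m&k,cv2.MORPH_OPEN,np.ones((3,3)))
    cs,_=cv2.findContours(m,cv2.RETR_EXTERNAL,cv2.CHAIN_APPROX_NONE)
    return [c[:,0] for c in cs if cv2.contourArea(c)>150]
E
python3 - <<'E'
from h import *
f=grab('wrist')
for roi,z in[((280,30,385,120),.024),((135,0,190,70),.018)]:
    for c in blobs(f,roi):
        P=ray(f,c,z)[:,:2].astype(np.float32)
        print(cv2.minAreaRect(P),c.min(0),c.max(0))
        print(ray(f,cv2.approxPolyDP(c.reshape(-1,1,2),3,True)[:,0],z)[:,:2].round(4).tolist())
# fine line fits of the stop's inner faces, top view
f=grab('top');c=[c for c in blobs(f,(300,140,412,215)) if np.ptp(c[:,0])>50][0]
P=ray(f,c,.018)[:,:2]
def fit(a,b,t=.005):
    a=np.array(a);b=np.array(b);d=(b-a)/np.linalg.norm(b-a);n=np.array([-d[1],d[0]])
    k=(abs((P-a)@n)<t)&((P-a)@d>.008)&((P-b)@d<-.008)
    l=cv2.fitLine(P[k].astype(np.float32),cv2.DIST_HUBER,0,.01,.01).ravel();return l
li=fit((.5841,-.0276),(.6193,-.2098));lo=fit((.64,-.2157),(.6027,-.0026));si=fit((.5841,-.0276),(.5151,-.0365));so=fit((.6027,-.0026),(.5129,-.0166))
for l in(li,lo,si,so): print(np.degrees(np.arctan2(l[1],l[0])),l[2:])
t=np.linalg.solve(np.c_[li[:2],-si[:2]],si[2:]-li[2:]);print('corner',li[2:]+t[0]*li[:2])
E
```

```text
((0.5325304865837097, -0.19585195183753967), (0.05997825786471367, 0.07493056356906891), 12.944219589233398) [286  42] [361 106]
[[0.5687, -0.2253], [0.5524, -0.1532], [0.4961, -0.1667], [0.5111, -0.2361]]
((0.540519654750824, -0.024228550493717194), (0.05216693505644798, 0.027488023042678833), 11.385147094726562) [137   0] [173  59]
[[0.5634, -0.0058], [0.515, -0.0154], [0.5171, -0.0403], [0.5687, -0.0321]]
-78.72128 [ 0.6015227  -0.11857138]
-78.55374 [ 0.62261117 -0.10459323]
11.48878 [ 0.5448633  -0.03077255]
11.749373 [ 0.56222785 -0.0067102 ]
corner [ 0.5824876  -0.02312547]
```

>>> send_rows --plan "0 0.0095 0.15 0 0 0.75 0.03;0 0.0095 0.15 0 0 0.75 0.03;0 0.0095 0.15 0 0 0.75 0.03;0 0.0095 0.15 0 0 0.75 0.03;0.01 0.0095 0.18 0 0 0.75 0.03;0.02 0.0095 0.196 0 0 0.75 0.03;0.03 0.0095 0.196 0 0 0.75 0.03;0.04 0.0095 0.196 0 0 0.75 0.03;0.046 0.0095 0.196 0 0 0.75 0.03;0.046 0.0095 0.196 0 0 0.75 0.03"

```text
clock: 2.8
position: [0.4873, -0.2006, 0.0115]
tool_rot: [3.141, -0.002, 0.209]
force: [0.8, -0.5, 0.3]
grip_width: 0.0303
finger_force: 0.0
```

>>> send_rows --plan "0.003 0.004 0.002 0 0 0.5 0.03;0.008 0.004 0.002 0 0 0.5 0.03;0.013 0.004 0.002 0 0 0.5 0.03;0.018 0.004 0.002 0 0 0.5 0.03;0.023 0.004 0.002 0 0 0.5 0.03;0.028 0.004 0.002 0 0 0.5 0.03;0.033 0.004 0.002 0 0 0.5 0.03;0.038 0.004 0.002 0 0 0.5 0.03;0.043 0.004 0.002 0 0 0.5 0.03;0.046 0.004 0.002 0 0 0.5 0.03"

```text
clock: 3.63
position: [0.5317, -0.1955, 0.0081]
tool_rot: [3.142, -0.0, 0.198]
force: [-0.1, -0.0, 0.3]
grip_width: 0.03
finger_force: 0.0
```

>>> send_rows --plan "0.003 0 0 0 0 0 0.03;0.005 0 0 0 0 0 0.03;0.007 0 0 0 0 0 0.03;0.009 0 0 0 0 0 0.03;0.01 0 0 0 0 0 0.03;0.011 0 0 0 0 0 0.03"

```text
clock: 4.13
position: [0.5418, -0.1936, 0.0082]
tool_rot: [-3.142, 0.0, 0.198]
force: [0.9, 0.4, -0.3]
grip_width: 0.0302
finger_force: 0.0
```

Run:
```python
from h import *
s=observe();print(s['force'],s['position'])
f=grab('wrist');save(f,'pics/w2.png')
```

```text
[ 0.93423594  0.42589664 -0.32276044] [ 0.54180609 -0.19362909  0.00821176]
```

View pics/w2.png

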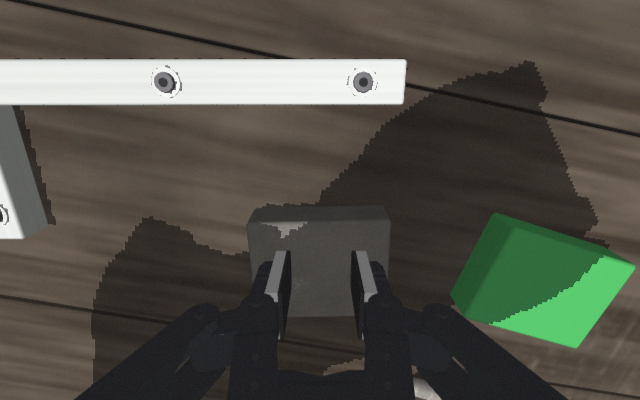

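Run:
```python
from h import *
f=grab('wrist');ex=np.array([.980,.198]);ey=np.array([-.198,.980]);C=np.array([.582,-.024]);t=f['s']['position'][:2]
for n,uv,z in[('far top L',(249,222),.024),('far top R',(389,222),.024),('far bot L',(250,207),0),('near R',(388,317),.024),('near R z0',(388,317),0),('bar lowedge',(300,104),.018),('green',(495,213),.024)]:
    p=ray(f,uv,z)[0,:2];print(n,p.round(4),'stop frame',((p-C)@ex).round(4),((p-C)@ey).round(4),'rel tcp',((p-t)@ex).round(4),((p-t)@ey).round(4))
f=grab('side');save(f,'pics/s2.png',(260,140,460,290),4)
```

```text
far top L [ 0.5544 -0.1547] stop frame -0.053 -0.1226 rel tcp 0.0199 0.0357
far top R [ 0.5685 -0.2248] stop frame -0.053 -0.1942 rel tcp 0.0198 -0.0359
far bot L [ 0.5527 -0.1504] stop frame -0.0537 -0.1181 rel tcp 0.0191 0.0402
near R [ 0.5115 -0.2399] stop frame -0.1119 -0.1976 rel tcp -0.039 -0.0393
near R z0 [ 0.4935 -0.2497] stop frame -0.1314 -0.2036 rel tcp -0.0586 -0.0454
bar lowedge [ 0.6161 -0.1697] stop frame 0.0046 -0.1496 rel tcp 0.0774 0.0087
green [ 0.5838 -0.2761] stop frame -0.0482 -0.2474 rel tcp 0.0247 -0.0892
```

View pics/s2.png

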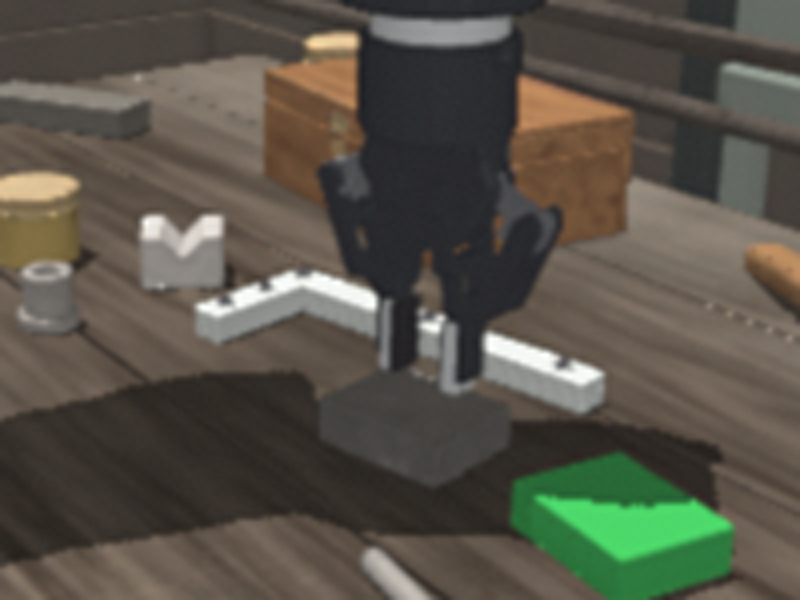

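Run:
```python
from h import *
f=grab('side');Rm=rot(f['orientation']);p0=f['s']['position'];ex=np.array([.980,.198,0])
def pr(p):
    q=Rm.T@(p-f['eye']);return np.array([f['fx']*q[0]/q[2]+f['cx']-260,f['fy']*q[1]/q[2]+f['cy']-140])*4
ey=np.array([-.198,.98,0])
for s in(.0151,-.0151):
  for z in(.008,.02,.025,.03,.04,.05):
    p=p0+ey*s;p[2]=z;print(s,z,pr(p).round(0),pr(p+.011*ex).round(),pr(p-.011*ex).round())
s=observe();print(s['qpos'],s['position'],s['tool_rot'],s['force'],s['moment'])
```

```text
0.0151 0.008 [402. 414.] [416. 407.] [387. 421.]
0.0151 0.02 [402. 392.] [416. 386.] [388. 399.]
0.0151 0.025 [403. 383.] [417. 377.] [388. 390.]
0.0151 0.03 [403. 374.] [417. 368.] [388. 381.]
0.0151 0.04 [403. 356.] [418. 350.] [389. 362.]
0.0151 0.05 [404. 338.] [418. 331.] [389. 344.]
-0.0151 0.008 [449. 433.] [463. 426.] [434. 440.]
-0.0151 0.02 [450. 411.] [464. 404.] [435. 418.]
-0.0151 0.025 [450. 402.] [464. 395.] [436. 409.]
-0.0151 0.03 [450. 393.] [464. 386.] [436. 400.]
-0.0151 0.04 [451. 374.] [465. 367.] [437. 381.]
-0.0151 0.05 [452. 355.] [466. 348.] [437. 362.]
[-0.09883715  0.79839126  0.49905302  1.88152023 -0.62784825  0.62306235
 -0.57554135] [ 0.54165642 -0.19364281  0.00818419] [-3.14157257e+00  8.89798635e-05  1.97959007e-01] [-0.26093093 -0.044353    0.11073598] [0.00825568 0.03315865 0.0303909 ]
```

The wrist and side views show that the fingertips passed over the block. They are at about z = 0.030 while the TCP reads 0.008, at (400,370) and (457,392) in the crop, and the block has not moved. I'll back off and lower step by step.

>>> send_rows --plan "-0.03 0 -0.006 0 0 0 0.03;-0.06 0 -0.006 0 0 0 0.03;-0.065 0 -0.006 0 0 0 0.03;-0.065 0 0 0 0 0 0.03;-0.065 0 0.004 0 0 0 0.03;-0.065 0 0.008 0 0 0 0.03;-0.065 0 0.008 0 0 0 0.03"

```text
clock: 4.92
position: [0.4784, -0.206, -0.0008]
tool_rot: [-3.141, 0.001, 0.199]
force: [-0.7, 1.2, -0.0]
grip_width: 0.0299
finger_force: 0.0
```

Run:
```python
from h import *
s=observe();print(s['force'],s['position'])
f=grab('side');save(f,'pics/s3.png',(280,180,420,285),5)
Rm=rot(f['orientation']);p0=f['s']['position'];ex=np.array([.980,.198,0]);ey=np.array([-.198,.98,0])
for s in(.0151,-.0151):
  for z in(0,.01,.02,.03):
    p=p0+ey*s;p[2]=z;q=Rm.T@(p-f['eye']);print(s,z,(np.array([f['fx']*q[0]/q[2]+f['cx']-280,f['fy']*q[1]/q[2]+f['cy']-180])*5).round())
```

```text
[-0.69706142  1.19771479 -0.02166735] [ 0.47842188 -0.20599115 -0.00084314]
0.0151 0 [291. 389.]
0.0151 0.01 [292. 365.]
0.0151 0.02 [292. 342.]
0.0151 0.03 [292. 318.]
-0.0151 0 [350. 416.]
-0.0151 0.01 [350. 392.]
-0.0151 0.02 [351. 368.]
-0.0151 0.03 [351. 344.]
```

View pics/s3.png

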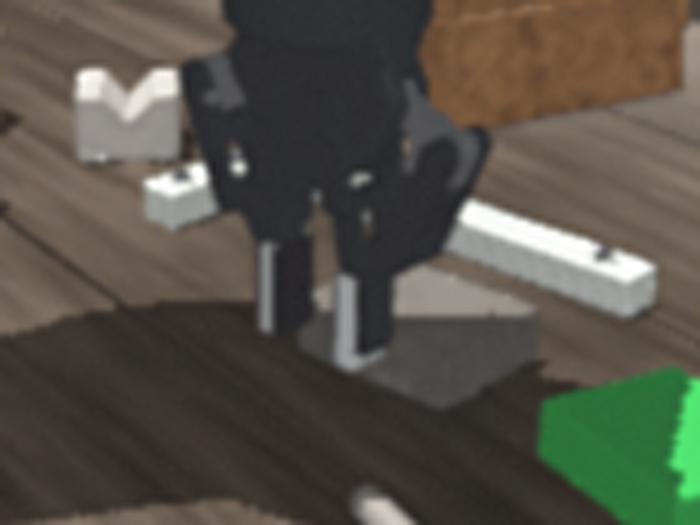

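The tips are at about z = 0.02 with the TCP at 0 (right finger tip at (355,365)), so they sit about 21 mm above the TCP. Another 10 mm down brings them to 0.010, beside the block's near face.

>>> send_rows --plan "0 0 0.004 0 0 0 0.03;0 0 0.008 0 0 0 0.03;0 0 0.01 0 0 0 0.03;0.005 0 0.01 0 0 0 0.03;0.009 0 0.01 0 0 0 0.03;0.012 0 0.01 0 0 0 0.03;0.015 0 0.01 0 0 0 0.03;0.018 0 0.01 0 0 0 0.03;0.021 0 0.01 0 0 0 0.03;0.024 0 0.01 0 0 0 0.03"

```text
clock: 5.8
position: [0.5011, -0.2017, -0.0098]
tool_rot: [-3.141, 0.001, 0.198]
force: [-4.8, -0.5, 1.8]
grip_width: 0.0301
finger_force: 2.5
```

>>> send_rows --plan "0.004 0 0 0 0 0 0.03;0.008 0 0 0 0 0 0.03;0.012 0 0 0 0 0 0.03;0.016 0 0 0 0 0 0.03;0.02 0 0 0 0 0 0.03;0.024 0 0 0 0 0 0.03;0.028 0 0 0 0 0 0.03;0.031 0 0 0 0 0 0.03;0.034 0 0 0 0 0 0.03;0.036 0 0 0 0 0 0.03"

```text
clock: 6.63
position: [0.5366, -0.1946, -0.0098]
tool_rot: [-3.141, 0.001, 0.198]
force: [-4.8, -0.4, 2.9]
grip_width: 0.0302
finger_force: 2.8
```

>>> send_rows --plan "0.002 0 0 0 0 0 0.03;0.004 0 0 0 0 0 0.03;0.005 0 0 0 0 0 0.03;0.006 0 0 0 0 0 0.03"

```text
clock: 6.97
position: [0.5423, -0.1935, -0.0098]
tool_rot: [-3.141, 0.001, 0.198]
force: [-5.5, -1.2, 3.1]
grip_width: 0.03
finger_force: 2.9
```

Still sliding, with no bar contact yet.

>>> send_rows --plan "0.001 0 0 0 0 0 0.03;0.002 0 0 0 0 0 0.03;0.003 0 0 0 0 0 0.03;0.003 0 0 0 0 0 0.03"

```text
clock: 7.3
position: [0.5455, -0.1929, -0.0098]
tool_rot: [-3.142, 0.001, 0.198]
force: [-5.2, -0.1, 2.6]
grip_width: 0.0306
finger_force: 2.1
```

Run:
```python
from h import *
f=grab('wrist');save(f,'pics/w4.png');print(f['s']['force'],f['s']['position'])
```

```text
[-5.15947457 -0.10836171  2.58804835] [ 0.54548857 -0.19290517 -0.00979019]
```

View pics/w4.png

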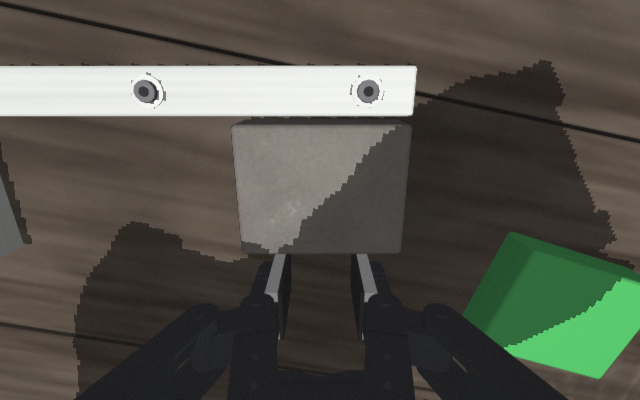

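The block's far edge (row 125) is a few mm short of the bar (row 116) and parallel to it. I'll close the rest slowly.

>>> send_rows --plan "0.001 0 0 0 0 0 0.03;0.002 0 0 0 0 0 0.03;0.003 0 0 0 0 0 0.03;0.003 0 0 0 0 0 0.03"

```text
clock: 7.68
position: [0.548, -0.1924, -0.0098]
tool_rot: [-3.141, 0.001, 0.198]
force: [-5.9, -1.5, 2.9]
grip_width: 0.0297
finger_force: 3.5
```

>>> send_rows --plan "0.0005 0 0 0 0 0 0.03;0.001 0 0 0 0 0 0.03;0.0015 0 0 0 0 0 0.03;0.0015 0 0 0 0 0 0.03"

```text
clock: 8.02
position: [0.5481, -0.1924, -0.0099]
tool_rot: [-3.141, 0.003, 0.197]
force: [-14.9, -1.6, 10.0]
grip_width: 0.0295
finger_force: 7.5
```

The force rose to 15 N and the motion stalled, so the long side is against the long bar. Next: back off, lift, turn 90° and go round to the block's far end. The gap to the green block there is about 5 cm, so I'll drop midway.

>>> send_rows --plan "-0.02 0 0 0 0 0 0.03;-0.03 0 -0.03 0 0 0 0.03;-0.03 0 -0.07 0 0 -7 0.02;-0.03 0.01 -0.09 0 0 -14 0.02;0 0.04 -0.09 0 0 -21 0.02;0.0315 0.0616 -0.09 0 0 -28 0.02;0.0315 0.0616 -0.09 0 0 -35 0.02;0.0315 0.0616 -0.09 0 0 -42 0.02;0.0315 0.0616 -0.09 0 0 -49 0.02;0.0315 0.0616 -0.09 0 0 -56 0.02"

```text
clock: 8.85
position: [0.5936, -0.2461, 0.0802]
tool_rot: [3.141, -0.0, 1.182]
force: [-1.2, -0.5, -0.9]
grip_width: 0.0202
finger_force: 0.0
```

>>> send_rows --plan "0 0 0 0 0 -7 0.02;0 0 0 0 0 -14 0.02;0 0 0 0 0 -21 0.02;0 0 0 0 0 -28 0.02;0 0 0 0 0 -34 0.02;0 0 0 0 0 -34 0.02;0 0 0 0 0 -34 0.02"

```text
clock: 9.43
position: [0.5934, -0.2462, 0.0804]
tool_rot: [3.141, -0.0, 1.765]
force: [-0.2, -0.3, -0.3]
grip_width: 0.02
finger_force: 0.0
```

Run:
```python
from h import *
f=grab('wrist');save(f,'pics/w5.png');p=f['s']['position'];print(p,np.degrees(f['s']['tool_rot'][2]),f['s']['grip_width'])
ex=np.array([.980,.198]);ey=np.array([-.198,.980]);C=np.array([.582,-.024])
print('tcp stop',(p[:2]-C)@ex,(p[:2]-C)@ey)
```

```text
[ 0.59336823 -0.24621908  0.0803621 ] 101.1317565567766 0.019956759609415092
tcp stop -0.032858513181432215 -0.22002560499981538
```

View pics/w5.png

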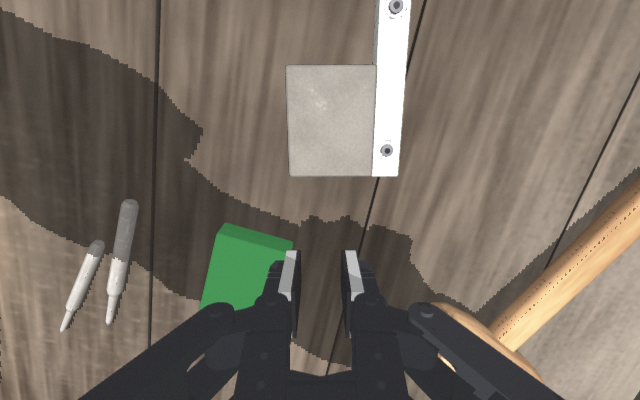

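The block is flush with the long bar (contact line at column 375), with its end at row 176. The green block's corner is at (292,240); I'll check the clearance before descending.

Run:
```python
from h import *
f=grab('wrist');ex=np.array([.980,.198]);ey=np.array([-.198,.980]);C=np.array([.582,-.024]);t=f['s']['position'][:2]
for n,uv,z in[('blk near L',(290,176),.024),('blk near R',(372,176),.024),('blk far L',(287,65),.024),('blk far R',(375,65),.024),('green R top',(290,252),.024),('green R bot',(293,240),0.0),('green L top',(217,237),.024),('bar R end',(398,176),.018)]:
    p=ray(f,uv,z)[0,:2];print(n,'stop frame',((p-C)@ex).round(4),((p-C)@ey).round(4),'rel tcp',((p-t)@ex).round(4),((p-t)@ey).round(4))
```

```text
blk near L stop frame -0.0546 -0.1959 rel tcp -0.0217 0.0241
blk near R stop frame 0.0041 -0.1962 rel tcp 0.037 0.0237
blk far L stop frame -0.0539 -0.1223 rel tcp -0.021 0.0976
blk far R stop frame 0.0026 -0.1226 rel tcp 0.0355 0.0973
green R top stop frame -0.0569 -0.257 rel tcp -0.024 -0.037
green R bot stop frame -0.0565 -0.2585 rel tcp -0.0236 -0.0386
green L top stop frame -0.1123 -0.2438 rel tcp -0.0794 -0.0238
bar R end stop frame 0.0243 -0.1979 rel tcp 0.0572 0.022
```

>>> send_rows --plan "0 0.004 0.035 0 0 -0.25 0.02;0 0.004 0.06 0 0 -0.25 0.02;0 0.004 0.075 0 0 -0.25 0.02;0 0.004 0.083 0 0 -0.25 0.02;0 0.004 0.088 0 0 -0.25 0.02;0 0.004 0.088 0 0 -0.25 0.02;0.005 0.004 0.088 0 0 -0.25 0.02;0.009 0.004 0.088 0 0 -0.25 0.02;0.013 0.004 0.088 0 0 -0.25 0.02;0.016 0.004 0.088 0 0 -0.25 0.02"

```text
clock: 10.37
position: [0.5945, -0.2297, -0.0068]
tool_rot: [3.14, 0.001, 1.773]
force: [1.4, -5.1, 2.0]
grip_width: 0.0199
finger_force: 2.6
```

>>> send_rows --plan "0.003 0 0 0 0 0 0.02;0.006 0 0 0 0 0 0.02;0.01 0 0 0 0 0 0.02;0.014 0 0 0 0 0 0.02;0.018 0 0 0 0 0 0.02;0.022 0 0 0 0 0 0.02;0.026 0 0 0 0 0 0.02;0.03 0 0 0 0 0 0.02;0.034 0 0 0 0 0 0.02;0.038 0 0 0 0 0 0.02"

```text
clock: 11.2
position: [0.5869, -0.1933, -0.0069]
tool_rot: [3.14, 0.002, 1.772]
force: [2.3, -6.5, 4.7]
grip_width: 0.02
finger_force: 3.2
```

>>> send_rows --plan "0.004 0 0 0 0 0 0.02;0.008 0 0 0 0 0 0.02;0.012 0 0 0 0 0 0.02;0.016 0 0 0 0 0 0.02;0.02 0 0 0 0 0 0.02;0.024 0 0 0 0 0 0.02;0.028 0 0 0 0 0 0.02;0.032 0 0 0 0 0 0.02;0.036 0 0 0 0 0 0.02;0.04 0 0 0 0 0 0.02"

```text
clock: 12.03
position: [0.5789, -0.1541, -0.0069]
tool_rot: [3.14, 0.002, 1.772]
force: [1.2, -6.5, 4.7]
grip_width: 0.0198
finger_force: 3.3
```

>>> send_rows --plan "0.004 0 0 0 0 0 0.02;0.008 0 0 0 0 0 0.02;0.012 0 0 0 0 0 0.02;0.016 0 0 0 0 0 0.02;0.02 0 0 0 0 0 0.02;0.024 0 0 0 0 0 0.02;0.028 0 0 0 0 0 0.02;0.032 0 0 0 0 0 0.02;0.035 0 0 0 0 0 0.02;0.036 0 0 0 0 0 0.02"

```text
clock: 12.87
position: [0.5716, -0.1184, -0.0069]
tool_rot: [3.14, 0.001, 1.773]
force: [1.6, -7.4, 5.1]
grip_width: 0.0202
finger_force: 3.3
```

>>> send_rows --plan "0.001 0 0 0 0 0 0.02;0.002 0 0 0 0 0 0.02;0.003 0 0 0 0 0 0.02;0.004 0 0 0 0 0 0.02;0.005 0 0 0 0 0 0.02"

```text
clock: 13.28
position: [0.5707, -0.114, -0.0069]
tool_rot: [3.14, 0.002, 1.772]
force: [1.4, -6.0, 4.6]
grip_width: 0.0199
finger_force: 3.3
```

>>> send_rows --plan "0.001 0 0 0 0 0 0.02;0.002 0 0 0 0 0 0.02;0.003 0 0 0 0 0 0.02;0.003 0 0 0 0 0 0.02"

```text
clock: 13.62
position: [0.5701, -0.1115, -0.0069]
tool_rot: [3.14, 0.002, 1.772]
force: [1.1, -8.0, 4.0]
grip_width: 0.0201
finger_force: 4.2
```

>>> send_rows --plan "0.0007 0 0 0 0 0 0.02;0.0014 0 0 0 0 0 0.02;0.002 0 0 0 0 0 0.02;0.002 0 0 0 0 0 0.02"

```text
clock: 13.95
position: [0.57, -0.1113, -0.0068]
tool_rot: [3.139, 0.004, 1.771]
force: [4.5, -16.7, 0.7]
grip_width: 0.02
finger_force: 8.8
```

The short end has met the short bar, at 17 N and stalled. I'll go round once more and press lightly on the long side, so it is flat on both bars.

>>> send_rows --plan "-0.02 0 0 0 0 0 0.02;-0.025 0 -0.035 0 0 0 0.02;-0.02 -0.01 -0.07 0 0 7 0.02;0 -0.03 -0.09 0 0 14 0.02;0.02 -0.05 -0.09 0 0 21 0.02;0.037 -0.066 -0.09 0 0 28 0.02;0.037 -0.066 -0.09 0 0 35 0.02;0.037 -0.066 -0.09 0 0 42 0.02;0.037 -0.066 -0.09 0 0 49 0.02;0.037 -0.066 -0.09 0 0 56 0.02"

```text
clock: 14.78
position: [0.4969, -0.0846, 0.0827]
tool_rot: [3.141, -0.001, 0.79]
force: [-0.1, 0.7, -0.2]
grip_width: 0.0197
finger_force: 0.0
```

>>> send_rows --plan "0 0 0 0 0 7 0.02;0 0 0 0 0 14 0.02;0 0 0 0 0 21 0.02;0 0 0 0 0 28 0.02;0 0 0 0 0 34.2 0.02;0 0 0 0 0 34.2 0.02;0 0 0 0 0 34.2 0.02"

```text
clock: 15.37
position: [0.4968, -0.0848, 0.0823]
tool_rot: [3.142, 0.0, 0.203]
force: [0.4, -0.2, 0.5]
grip_width: 0.0201
finger_force: 0.0
```

Run:
```python
from h import *
f=grab('wrist');save(f,'pics/w6.png');p=f['s']['position'];print(p,np.degrees(f['s']['tool_rot'][2]))
ex=np.array([.980,.198]);ey=np.array([-.198,.980]);C=np.array([.582,-.024])
print('tcp stop',(p[:2]-C)@ex,(p[:2]-C)@ey)
```

```text
[ 0.49681908 -0.08479218  0.08228368] 11.626316246748987
tcp stop -0.09551415268471174 -0.04271051718819538
```

View pics/w6.png

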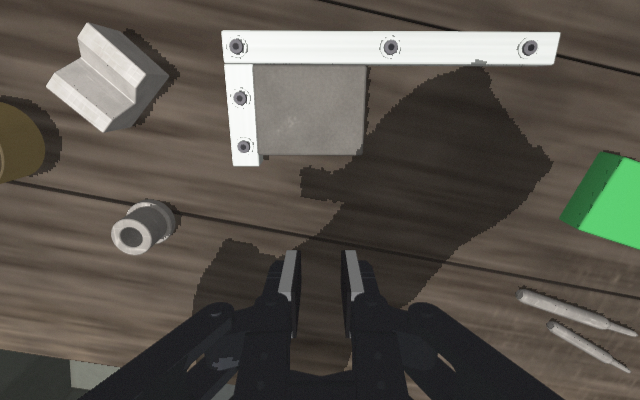

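The picture shows the block in the corner: far edge along the bar at row 65, left end along the short bar at column 257, bystanders in place. One gentle seating press follows.

>>> send_rows --plan "0 -0.003 0.035 0 0 0.2 0.02;0 -0.003 0.065 0 0 0.2 0.02;0 -0.003 0.082 0 0 0.2 0.02;0 -0.003 0.09 0 0 0.2 0.02;0.007 -0.003 0.09 0 0 0.2 0.02;0.014 -0.003 0.09 0 0 0.2 0.02;0.02 -0.003 0.09 0 0 0.2 0.02;0.024 -0.003 0.09 0 0 0.2 0.02;0.026 -0.003 0.09 0 0 0.2 0.02;0.027 -0.003 0.09 0 0 0.2 0.02"

```text
clock: 16.25
position: [0.5234, -0.0766, -0.0073]
tool_rot: [3.141, -0.001, 0.196]
force: [0.4, 0.3, -0.2]
grip_width: 0.0199
finger_force: 0.0
```

>>> send_rows --plan "0.0007 0 0 0 0 0 0.02;0.0014 0 0 0 0 0 0.02;0.002 0 0 0 0 0 0.02;0.002 0 0 0 0 0 0.02"

```text
clock: 16.58
position: [0.5242, -0.0766, -0.0078]
tool_rot: [-3.141, 0.001, 0.195]
force: [-3.0, 0.1, 3.1]
grip_width: 0.0199
finger_force: 1.9
```

>>> send_rows --plan "0.0007 0 0 0 0 0 0.02;0.0014 0 0 0 0 0 0.02;0.0014 0 0 0 0 0 0.02"

```text
clock: 16.83
position: [0.5247, -0.0765, -0.0079]
tool_rot: [-3.141, 0.002, 0.195]
force: [-8.4, -0.7, 6.1]
grip_width: 0.0198
finger_force: 4.4
```

>>> send_rows --plan "0.001 0 0 0 0 0 0.02;0.001 0 0 0 0 0 0.02"

```text
clock: 17.0
position: [0.5248, -0.0765, -0.008]
tool_rot: [-3.141, 0.004, 0.195]
force: [-14.6, -1.2, 11.5]
grip_width: 0.02
finger_force: 7.0
```

>>> send_rows --plan "-0.02 0 0 0 0 0 0.02;-0.03 0 -0.03 0 0 0 0.02;-0.035 0 -0.07 0 0 0 0.02;-0.035 0 -0.09 0 0 0 0.02;-0.035 0 -0.09 0 0 0 0.02;-0.035 0 -0.09 0 0 0 0.02"

```text
clock: 17.5
position: [0.4935, -0.0826, 0.0831]
tool_rot: [3.141, -0.002, 0.196]
force: [0.6, 0.5, -0.3]
grip_width: 0.0201
finger_force: 0.0
```

Run:
```python
from h import *
f=grab('wrist');hsv=f['color']
g=cv2.cvtColor(f['color'],cv2.COLOR_RGB2HSV)
m=((g[:,:,1]<45)&(g[:,:,2]<225)&(g[:,:,2]>90)).astype(np.uint8)*255
k=np.zeros_like(m);k[55:170,245:385]=255
m=cv2.morphologyEx(m&k,cv2.MORPH_OPEN,np.ones((5,5)))
cs,_=cv2.findContours(m,cv2.RETR_EXTERNAL,cv2.CHAIN_APPROX_NONE)
c=max(cs,key=cv2.contourArea)[:,0]
P=ray(f,c,.024)[:,:2].astype(np.float32);r=cv2.minAreaRect(P);print(r,'expect home (.560,-.067), 11.4 deg')
print(cv2.minAreaRect(c),f['s']['position'])
```

```text
((0.5642975568771362, -0.0638420432806015), (0.059718504548072815, 0.0743781179189682), 11.402278900146484) expect home (.560,-.067), 11.4 deg
((312.5082092285156, 104.1561508178711), (91.74282836914062, 114.05358123779297), 89.2838363647461) [ 0.4935481  -0.08257069  0.08309776]
```

The block is square to the stop at 11.4°, it stalled against both bars, and the robot is clear.

```bash
python3 -c "
from workcell import bot
print(bot.job_done())"
```

```text
the job is handed in; nothing more can be done
None
```

The steel block was slid home into the inner corner, its long side against the long bar and its short end against the short bar. It stopped firmly on both, lies square to the stop to within my measurement, and I handed the job in at about 17.6 s with the arm clear; the interface gave no verdict.

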